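Stack the bead tins by shape after the craft session

TASK

The craft session is over, so stack the lidded bead tins by shape: the three round tins upright in the middle of the round cork mat, widest at the bottom and narrowest on top, and the two square tins in the middle of the square cork mat, the larger one below and their sides lined up. Each upper tin must sit centred and flat down inside the raised rim of the lid below it; the narrow round tin has been left on top of the large square tin and has to come off it. Leave the glue bottle, its loose red cap and the pen cup where they stand, and let go of everything at the end.

Things in the scene. Friction and masses are not known exactly. Their poses are not given: they have to be found in the camera images.
- round_wide_mid (a point): The widest round tin: steel tin with a paper band and a grey lid, 66 mm diameter, 52 mm high overall (rim included), about 0.18 kg. The lid has a raised grey rim 4 mm high around a flat white recess of 60 mm diameter (recess floor 48 mm above the tin's underside). Underside: a foot of 58 mm diameter, 6 mm high. Stands on the table. Origin: its centre, half-way up; z up when upright.
- round_medium_mid (a point): The medium round tin, same make: 52 mm diameter, 46 mm high overall, about 0.13 kg. Lid with a raised grey rim 4 mm high around a white recess of 46 mm diameter (recess floor 42 mm above the underside). Foot of 44 mm diameter, 6 mm high, which drops into the wide tin's lid with 8 mm to spare all round. Stands on the table. Origin: its centre, half-way up; z up when upright.
- round_narrow_mid (a point): The narrowest round tin, same make: 39 mm diameter, 40 mm high, flat grey lid without rim, about 0.08 kg. Foot of 30 mm diameter, 6 mm high, which drops into the medium tin's lid with 8 mm to spare. At the start it stands in the lid recess of the large square tin. Origin: its centre, half-way up; z up when upright.
- square_large_mid (a point): The large square tin, same make: 62 x 62 mm, 48 mm high overall, about 0.17 kg. Lid with a raised grey rim 4 mm high around a white 56 x 56 mm recess (recess floor 44 mm above the underside). Foot 56 x 56 mm, 6 mm high. Stands on the table, turned by up to 0.6 rad. x and y point square to its sides. Origin: its centre, half-way up; z up when upright.
- square_small_mid (a point): The small square tin, same make: 46 x 46 mm, 42 mm high, flat grey lid without rim, about 0.11 kg. Foot 40 x 40 mm, 6 mm high, which drops into the large square tin's lid with 8 mm to spare when the sides are lined up. Stands on the table, turned by up to 0.6 rad. x and y point square to its sides. Origin: its centre, half-way up; z up when upright.
- mat_round_top (a point): Round cork mat, 110 mm diameter, 4 mm thick, fixed to the table. Origin: the centre of its top face; z up.
- mat_square_top (a point): Square cork mat, 110 x 110 mm, 4 mm thick, fixed to the table. Origin: the centre of its top face; x and y square to its sides, z up.
- glue_bottle: Bystander: upright glue bottle, yellowish with a red top, 46 mm diameter, 133 mm high. Origin: centre of its underside. Not to be disturbed.
- cap: Bystander: small loose red cap standing on the table among the tins, 28 mm diameter, 26 mm high. Origin: centre of its underside. Not to be disturbed.
- pen_cup: Bystander: white cup of pens, 72 mm diameter, 90 mm high, the pens reach 140 mm. Origin: centre of its underside. Not to be disturbed.
Mind the look-alikes: they are no part of the job. Leave any green or orange look-alike of the part that bears round_wide_mid alone. What is shaped like the part that bears square_large_mid but purple is not meant.

How it is judged:
At the end, for the whole second after the job is handed in: Wide round and large square tin within 15 mm of the centre of their own mat; medium on wide, narrow on medium, small square on large square, each within 11 mm of centred (squares within 0.2 rad); all seated (height within 3 mm), upright within 0.07 rad, at rest (horizontal distance between round_wide_mid and mat_round_top below 0.015 m and z of round_wide_mid in the frame of mat_round_top between 0.023 and 0.029 m and angle between each of round_wide_mid, round_medium_mid, round_narrow_mid, square_large_mid, square_small_mid's own z axis and vertical below 0.07 rad and horizontal distance between round_medium_mid and round_wide_mid below 0.011 m and z of round_medium_mid in the frame of round_wide_mid between 0.042 and 0.048 m and horizontal distance between round_narrow_mid and round_medium_mid below 0.011 m and z of round_narrow_mid in the frame of round_medium_mid between 0.036 and 0.042 m and horizontal distance between square_large_mid and mat_square_top below 0.015 m and z of square_large_mid in the frame of mat_square_top between 0.021 and 0.027 m and horizontal distance between square_small_mid and square_large_mid below 0.011 m and z of square_small_mid in the frame of square_large_mid between 0.038 and 0.044 m and (angle between the x axis of square_small_mid and the x axis of square_large_mid, either way round below 0.2 rad or angle between the x axis of square_small_mid and the y axis of square_large_mid, either way round below 0.2 rad) and linear speed of each of round_wide, round_medium, round_narrow, square_large, square_small below 0.01 m/s); the robot touches nothing.
It fails at once if the glue bottle moved more than 30 mm or tipped over (distance of glue_bottle from where it was at the start of the episode above 0.03 m or angle between glue_bottle's own z axis and vertical above 0.5 rad).
It fails at once if the loose red cap moved more than 30 mm or tipped over (distance of cap from where it was at the start of the episode above 0.03 m or angle between cap's own z axis and vertical above 0.5 rad).
It fails at once if the pen cup moved more than 30 mm or tipped over (distance of pen_cup from where it was at the start of the episode above 0.03 m or angle between pen_cup's own z axis and vertical above 0.5 rad).
It also fails if it takes over 128 s, if anything falls off the work surface, if the arm or the gripper's body presses on something with over 40 N, if the wrist force passes 120 N, or if a joint passes its speed limit or range.

ROBOT

A 7-joint arm with a two-finger parallel gripper is mounted at the origin on the work surface. World frame = base frame: x ahead of the robot, y to its left, z up, the work surface at z = 0. Lengths are in m, angles in rad, forces in N, time in s.
With the tool pointing down it reaches from about 0.425 to 0.95 m from the base axis. Payload 4.7 kg.
Tool frame: the origin (TCP) lies midway between the tips of the shut fingers; the grasp point (between the pads) lies 19 mm behind it; z points along the fingers, y is the line along which they close (so a half turn about z gives the same grasp; the last joint's range is limited). The gripper opens to 85 mm and grips with 20 to 120 N. Pads are 22 mm wide; open, the fingers measure 114 mm over their backs; the gripper's body (76 mm by 85 mm) begins 54 mm behind the grasp point. The pads swing forward as they close: fully open they stand 13 mm farther back than shut.
Start: joints at [1.268, 0.469, -0.049, 1.532, 0.024, 1.141, -0.082], TCP at [0.183, -0.65, 0.204] pointing down, gripper open.
Joint ranges: [-2.59, 2.59], [-0.33, 1.99], [-1.39, 1.29], [0.1, 2.45], [-1.04, 4.18], [0.21, 1.99], [-2.66, 2.66]. Speed limits (rad/s): [2.57, 2.57, 3.14, 3.14, 3.14, 3.14, 3.14].

INTERFACE

Orientations are given as a rotation vector (axis times angle).
In Python, from bench import sensors, eyes, arm gives the robot as it stands.
- The arm moves only by the tool carry_out, never from a script. Its arguments are lists of equal length, an entry for each row: "grip": the opening, from -1 (shut) to 1 (fully open); "linear": the shift along the tool's x, y, z in mm, a list of three; "turn": the turn, a rotation vector about the tool's x, y, z in degrees, a list of three. In form: {"grip": [grip, ...], "linear": [[tx, ty, tz], ...], "turn": [[wx, wy, wz], ...]}. A call has 1 to 12 rows; each row shifts and turns the commanded pose from where the row before left it, along the tool's axes as they then stand; what a row does not reach is not made up. A row lasts 1/10 s, in which the tool goes at most 50 mm and 8.59 degrees, less where a joint would pass 70% of its speed; a pose out of reach is approached as far as the arm can. A call with a gripper value outside its range is refused whole. The fingers move at their own pace and stop on an object; "force" is the grip in N (left out, the last holds). Time passes only in rows, so rows that do not move let the fingers close. It gives the time, the measured TCP pose, the force, the opening and the grip force at its end, in the units of the state.
- sensors.read_state(): the state, without advancing time (a new reading comes with each control period).
- eyes.read_camera(name): name is "scene" or "top"; returns the picture (400x640x3 uint8, red, green, blue); there is no depth.
- eyes.calibration(name): a dict with "intrinsics" (3x3 intrinsics, pixels), "view" (4x4, takes a point from world to camera coordinates). Camera axes: x right, y down, z forward; pixel columns grow to the right and rows downward; lengths in m; the calibration is good to about 2 mm. A picture is of the moment at which its call begins. calibration takes no time and is no camera call.
- arm.sign_off(): hands the job in; it is judged then, once.
The state is a dict: "clock": time; "joint_positions": joint angles; "qd": joint speeds; "joint_efforts": joint torques, N m; "tool_pos": TCP position; "orientation": TCP orientation; "force": force on the tool from outside, world axes, zero at the start; "torque": the same for the moment, N m; "gripper_width": opening from 0.0 (shut) to 1.0 (fully open); "grasp_force": force on a finger pad.
Only numpy, scipy, OpenCV 4.12 (cv2) and the standard library are available. Lean on these libraries where they do the work, as an engineer would, in place of code of your own. Each camera call takes 0.05 s, during which the arm holds its last target. There are 200 camera calls.

## Working session

There is one attempt and no reset: what is moved stays moved. The work goes in short steps, Python scripts to look and compute and a tool call to move; the robot and the scene stay as the last step left them, time stands still between calls to the robot, and variables do not carry over. Pictures are saved under pics/ and viewed, at most 14 in all, crops included, and the job is handed in when it is done.

Besides the shell and the picture viewer there is one more tool, called after "Request:" as name(argument=value, ...), one argument or row to a line, values as JSON. carry_out: Moves the arm, as the interface text tells. Its arguments: {"type":"object","properties":{"grip":{"type":"array"},"linear":{"type":"array"},"turn":{"type":"array"},"force":{"type":"number"}},"required":["grip","linear","turn"]}

```bash
mkdir -p pics && python3 - <<'E'
from bench import sensors, eyes, arm
import cv2,numpy as np
for n in("scene","top"):
    im=eyes.read_camera(n);cv2.imwrite(f"pics/{n}0.png",im[:,:,::-1])
    c=eyes.calibration(n);print(n,np.round(c["intrinsics"],1).tolist(),np.round(c["view"],4).tolist())
print(sensors.read_state())
E
```

```text
scene [[361.4, 0.0, 319.4], [0.0, 361.4, 196.0], [0.0, 0.0, 1.0]] [[-0.6919, 0.722, 0.0062, 0.3961], [0.5952, 0.5752, -0.5611, -0.2874], [-0.4087, -0.3846, -0.8277, 1.0268], [0.0, 0.0, 0.0, 1.0]]
top [[457.2, 0.0, 324.8], [0.0, 457.2, 203.0], [0.0, 0.0, 1.0]] [[0.0193, -0.9998, 0.0031, 0.0084], [-0.9949, -0.0195, -0.0985, 0.5385], [0.0986, -0.0012, -0.9951, 0.9788], [0.0, 0.0, 0.0, 1.0]]
{'clock': 0.1, 'joint_positions': array([ 1.26812493,  0.46937106, -0.04860211,  1.53360133,  0.02407145,
        1.14103388, -0.08230536]), 'qd': array([-0.00047896, -0.0022537 , -0.00075871, -0.00255925,  0.00061638,
        0.00018865,  0.00136101]), 'joint_efforts': array([ 5.75802806e-04, -5.11511171e+01, -4.68393811e-02, -2.38388050e+01,
        1.08180754e-02,  4.42344550e-03, -1.05003451e-05]), 'tool_pos': array([ 0.1823563 , -0.64927791,  0.20304814]), 'orientation': array([-3.11041151e+00, -4.28479901e-01,  4.49692249e-04]), 'force': array([-0.14942215,  0.30704493,  0.6386657 ]), 'torque': array([ 0.00577256, -0.04006256,  0.00746122]), 'grasp_force': 0.0, 'gripper_width': 0.9999959274404079}
```

View pics/top0.png

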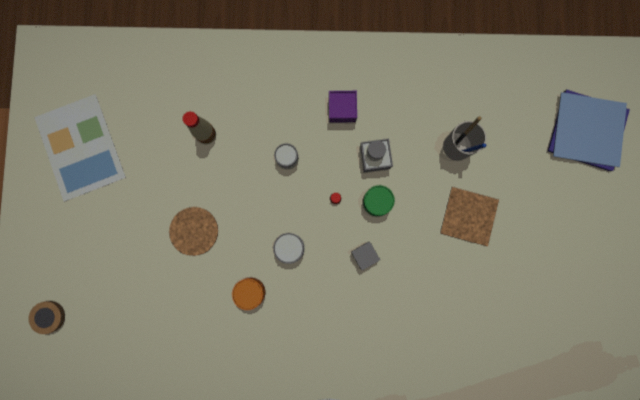

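View pics/scene0.png

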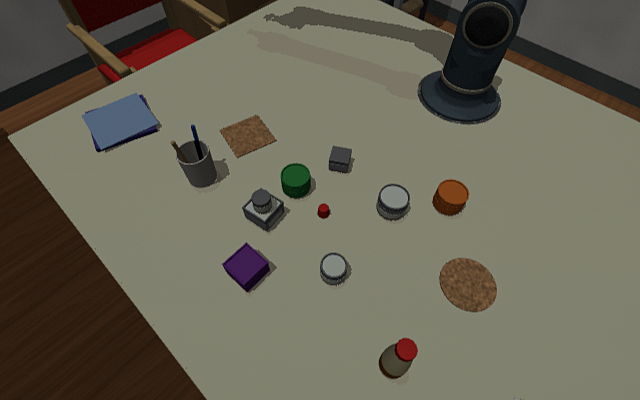

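```bash
cat > h.py <<'E'
import cv2,numpy as np
from bench import sensors, eyes
def ray(n,px,z):
    c=eyes.calibration(n);K=np.array(c["intrinsics"]);V=np.array(c["view"]);R,t=V[:3,:3],V[:3,3]
    o=-R.T@t;d=R.T@np.linalg.inv(K)@[px[0],px[1],1.]
    return (o+d*(z-o[2])/d[2])[:2]
def proj(n,p):
    c=eyes.calibration(n);q=np.array(c["view"])[:3]@[*p,1.];q=np.array(c["intrinsics"])@q;return q[:2]/q[2]
E
python3 - <<'E'
from h import *
im=cv2.imread("pics/top0.png")
cv2.imwrite("pics/crop.png",cv2.resize(np.clip(im[135:275,265:405]*1.3,0,255).astype('uint8'),None,fx=4,fy=4,interpolation=0))
for n,(x,y) in dict(table=(320,330),wide=(289,249),wrim=(289,236),med=(286,156),nar=(376,150),ss=(366,256),recess=(366,164),cork=(190,231)).items(): print(n,im[y,x],cv2.cvtColor(im,cv2.COLOR_BGR2HSV)[y,x])
hsv=cv2.cvtColor(im,cv2.COLOR_BGR2HSV);h,s,v=cv2.split(hsv)
def blobs(m,lab,zs,box):
    m=m.astype('uint8')*255;x0,y0,x1,y1=box;k=np.zeros_like(m);k[y0:y1,x0:x1]=m[y0:y1,x0:x1]
    c=max(cv2.findContours(k,0,1)[0],key=cv2.contourArea);r=cv2.minAreaRect(c);M=cv2.moments(c)
    p=(M['m10']/M['m00'],M['m01']/M['m00']);print(lab,np.round(p,1),'rect',np.round(r[0],1),np.round(r[1],1),round(r[2],1),'xy',np.round(ray('top',p,zs),4))
    b=cv2.boxPoints(r);e=[ray('top',q,zs) for q in b]
    d=[e[(i+1)%4]-e[i] for i in range(4)];print('   sides mm',[round(1000*np.linalg.norm(q),1) for q in d[:2]],'ang deg',[round(np.degrees(np.arctan2(q[1],q[0])),1) for q in d[:2]])
cork=(s>90)&(h<20)
blobs(cork,'matR',.004,(160,200,230,262));blobs(cork,'matS',.004,(435,180,505,250))
notable=(s<40)
blobs(notable,'wide',.052,(265,225,315,275));blobs(notable,'med',.046,(265,135,310,180))
blobs(notable,'ss',.042,(345,235,390,275));blobs(notable,'large',.048,(350,130,400,178))
blobs((s<40)&(v>120),'wideW',.048,(265,225,315,275));blobs((s<40)&(v>120),'medW',.042,(265,135,310,180))
E
```

```text
table [122 143 144] [ 29  39 144]
wide [144 150 147] [ 45  10 150]
wrim [146 150 148] [ 45   7 150]
med [146 150 148] [ 45   7 150]
nar [92 93 94] [15  5 94]
ss [90 89 91] [165   6  91]
recess [133 137 135] [ 45   7 137]
cork [ 56  82 110] [ 14 125 110]
matR [193.2 230.9] rect [193. 231.] [46.7 48.1] 45.0 xy [0.4719 0.3114]
   sides mm [np.float64(106.1), np.float64(106.0)] ang deg [np.float64(-42.9), np.float64(-133.3)]
matS [469.3 216.2] rect [469.4 216.2] [49.  47.9] 14.6 xy [ 0.5169 -0.3061]
   sides mm [np.float64(108.7), np.float64(109.8)] ang deg [np.float64(-14.9), np.float64(-103.7)]
wide [289.6 249.3] rect [289.5 249.5] [49. 49.] 90.0 xy [0.4354 0.0915]
   sides mm [np.float64(104.5), np.float64(103.4)] ang deg [np.float64(-88.9), np.float64(-178.8)]
med [287.  157.1] rect [287. 157.] [44. 44.] 90.0 xy [0.635  0.1031]
   sides mm [np.float64(96.3), np.float64(97.3)] ang deg [np.float64(-88.8), np.float64(-178.7)]
ss [368.5 253.7] rect [367.  254.5] [39. 44.] 90.0 xy [ 0.4293 -0.077 ]
   sides mm [np.float64(94.7), np.float64(83.0)] ang deg [np.float64(-88.9), np.float64(-179.7)]
large [375.5 151.4] rect [374.5 153.5] [47. 49.] 90.0 xy [ 0.6511 -0.0894]
   sides mm [np.float64(107.2), np.float64(103.9)] ang deg [np.float64(-88.8), np.float64(-179.8)]
wideW [289.6 249.3] rect [289.5 249.5] [49. 49.] 90.0 xy [0.4354 0.0918]
   sides mm [np.float64(104.9), np.float64(103.9)] ang deg [np.float64(-88.9), np.float64(-178.8)]
medW [287.  157.1] rect [287. 157.] [44. 44.] 90.0 xy [0.6358 0.1034]
   sides mm [np.float64(96.7), np.float64(97.7)] ang deg [np.float64(-88.8), np.float64(-178.7)]
```

View pics/crop.png

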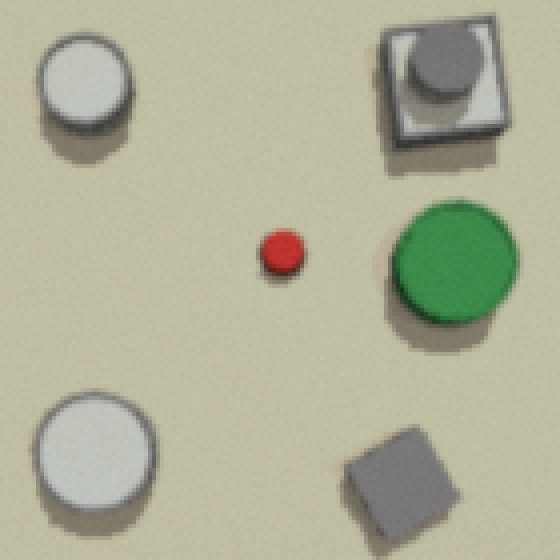

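```bash
cat >> h.py <<'E'
def blob(im,m,lab,z,box):
    x0,y0,x1,y1=box;k=np.zeros(m.shape,'uint8');k[y0:y1,x0:x1]=m[y0:y1,x0:x1]
    c=max(cv2.findContours(k,0,1)[0],key=cv2.contourArea);w=np.array([ray('top',q,z) for q in c[:,0]+0.0],'float32')*1000
    r=cv2.minAreaRect(w);C,rad=cv2.minEnclosingCircle(w);M=cv2.moments(w)
    print(lab,'mom',np.round([M['m10']/M['m00'],M['m01']/M['m00']],1),'rect',np.round(r[0],1),np.round(r[1],1),round(r[2],1),'circ',np.round(C,1),round(rad,1))
def split(im): return [a.astype(int) for a in cv2.split(cv2.cvtColor(im,cv2.COLOR_BGR2HSV))]
E
python3 - <<'E'
from h import *
im=cv2.imread("pics/top0.png");h,s,v=split(im)
cork=(s>90)&(h<20)
blob(im,cork,'matR',.004,(160,200,230,262));blob(im,cork,'matS',.004,(435,180,505,250))
W=(s<23)&(v>120);G=(s<23)&(v<118)&(v>70)
blob(im,W,'wideW',.048,(265,225,315,275));blob(im,W,'medW',.042,(265,135,310,180))
blob(im,W|G,'wide',.052,(265,225,315,275));blob(im,W|G,'med',.046,(265,135,310,180))
blob(im,G,'ss',.042,(345,235,390,275))
blob(im,G,'nar',.084,(367,142,388,160));blob(im,W|G,'large',.048,(355,132,397,172))
blob(im,(h>45)&(h<80)&(s>90),'green',.052,(350,180,400,220));blob(im,(s>150)&((h<8)|(h>172)),'cap',.026,(320,185,350,212))
blob(im,(s>90)&(h<15),'orange',.052,(225,272,275,315))
c=np.array([[346,465],[417,427],[460,496],[387,540]])/4+[265,135]
w=np.array([ray('top',q,.042) for q in c]);print(w.round(4).tolist(),w.mean(0))
c=np.array([[385,30],[494,15],[510,122],[397,136]])/4+[265,135]
w=np.array([ray('top',q,.048) for q in c]);print(w.round(4).tolist(),w.mean(0))
E
```

```text
matR mom [472.2 311.4] rect [472.  311.9] [105.7 105.8] 46.7 circ [471.8 311.4] 54.0
matS mom [ 517.3 -306.1] rect [ 517.2 -306. ] [108.5 108.3] 75.8 circ [ 517.8 -306.3] 75.1
wideW mom [438.5  95.3] rect [438.2  95.4] [55.1 55.5] 1.1 circ [438.4  95.3] 28.7
medW mom [641.1 106.9] rect [641.6 106.9] [42.3 41.6] 1.5 circ [641.1 107. ] 21.8
wide mom [438.5  94.2] rect [438.2  95.1] [63.4 63.7] 1.4 circ [438.3  94.2] 32.8
med mom [640.8 106.2] rect [640.2 107. ] [46.8 51.1] 46.7 circ [640.4 106.7] 25.8
ss mom [425.3 -70.2] rect [425.2 -70.1] [45.6 45.8] 30.5 circ [425.3 -70.1] 30.1
nar mom [648.3 -87.2] rect [645.4 -86.4] [36.3 37.8] 0.6 circ [645.4 -83.4] 23.9
large mom [645.5 -91.4] rect [645.6 -91.5] [61.8 61.4] 9.4 circ [645.5 -91.6] 41.8
green mom [543.3 -96. ] rect [543.4 -96.3] [62.7 62.3] 0.6 circ [543.8 -95.7] 33.8
cap mom [550.2  -4.2] rect [549.7  -4.5] [22.2 19.8] 1.0 circ [550.   -3.8] 11.5
orange mom [341.4 176.3] rect [340.5 176.5] [66.4 67.2] 1.9 circ [341.6 176. ] 35.5
[[0.4338, -0.0404], [0.4549, -0.0782], [0.4185, -0.1016], [0.3944, -0.0628]] [ 0.42540522 -0.07075958]
[[0.6702, -0.0581], [0.6797, -0.1175], [0.6207, -0.1265], [0.6118, -0.0653]] [ 0.64557784 -0.09183828]
```

Request:
carry_out(
  grip=[1,1,1,1,1,1,1,1,1,1,1,1],
  linear=[
    [0,0,0],
    [0,0,0],
    [32,-35,0],
    [32,-35,0],
    [32,-35,0],
    [32,-35,0],
    [32,-35,0],
    [32,-35,0],
    [32,-35,0],
    [32,-35,0],
    [32,-35,0],
    [30,-34,0],
  ],
  turn=[
    [0,0,7.85],
    [0,0,7.85],
    [0,0,0],
    [0,0,0],
    [0,0,0],
    [0,0,0],
    [0,0,0],
    [0,0,0],
    [0,0,0],
    [0,0,0],
    [0,0,0],
    [0,0,0],
  ],
  force=40,
)

```text
clock: 1.3
tool_pos: [0.5016, -0.299, 0.2038]
orientation: [-3.141, -0.0, 0.0]
force: [0.6, -0.5, -0.8]
gripper_width: 1.004
grasp_force: 0.0
```

Request:
carry_out(
  grip=[1,1,1,1,1,1,1,1,1,1,1,1],
  linear=[
    [-6.4,-39.4,0],
    [-6.4,-39.4,0],
    [-6.4,-39.4,0],
    [-6.4,-39.4,0],
    [-6.4,-39.4,0],
    [-6.4,-39.4,0],
    [-6.4,-39.4,0],
    [-6.4,-39.4,0],
    [-6.4,-39.4,0],
    [-6.4,-39.4,0],
    [0,0,40],
    [0,0,30],
  ],
  turn=[
    [0,0,0],
    [0,0,0],
    [0,0,0],
    [0,0,0],
    [0,0,0],
    [0,0,0],
    [0,0,0],
    [0,0,0],
    [0,0,0],
    [0,0,0],
    [0,0,0],
    [0,0,0],
  ],
)

```text
clock: 2.5
tool_pos: [0.4362, 0.0944, 0.1331]
orientation: [-3.142, -0.005, -0.002]
force: [-0.4, -1.4, -0.3]
gripper_width: 1.001
grasp_force: 0.0
```

Request:
carry_out(
  grip=[1,1,1,1,1,1,1,-1,-1,-1,-1,-1],
  linear=[
    [2,0,30],
    [0,0,30],
    [0,0,25],
    [0,0,20],
    [0,0,10],
    [0,0,8],
    [0,0,0],
    [0,0,0],
    [0,0,0],
    [0,0,0],
    [0,0,0],
    [0,0,0],
  ],
  turn=[
    [0,0,0],
    [0,0,0],
    [0,0,0],
    [0,0,0],
    [0,0,0],
    [0,0,0],
    [0,0,0],
    [0,0,0],
    [0,0,0],
    [0,0,0],
    [0,0,0],
    [0,0,0],
  ],
)

```text
clock: 3.7
tool_pos: [0.4396, 0.0935, 0.0125]
orientation: [-3.141, 0.001, -0.004]
force: [-1.7, 0.4, 6.2]
gripper_width: 0.753
grasp_force: 42.2
```

Request:
carry_out(
  grip=[-1,-1,-1,-1,-1,-1,-1,-1,-1,-1,-1,-1],
  linear=[
    [0,0,-15],
    [0,0,-35],
    [4,-27,0],
    [4,-27,0],
    [4,-27,0],
    [4,-27,0],
    [4,-27,0],
    [4,-27,0],
    [4,-27,0],
    [4,-28,0],
    [0,0,15],
    [0,0,15],
  ],
  turn=[
    [0,0,0],
    [0,0,0],
    [0,0,0],
    [0,0,0],
    [0,0,0],
    [0,0,0],
    [0,0,0],
    [0,0,0],
    [0,0,0],
    [0,0,0],
    [0,0,0],
    [0,0,0],
  ],
)

```text
clock: 4.9
tool_pos: [0.4708, 0.3106, 0.0309]
orientation: [-3.141, -0.001, -0.002]
force: [0.0, 0.0, -2.3]
gripper_width: 0.748
grasp_force: 45.4
```

Request:
carry_out(
  grip=[-1,-1,-1,-1,1,1,1,1,1,1,1,1],
  linear=[
    [1,0,7],
    [0,0,4],
    [0,0,3],
    [0,0,0],
    [0,0,0],
    [0,0,0],
    [0,0,0],
    [0,0,0],
    [0,0,-10],
    [0,0,-25],
    [0,0,-40],
    [0,0,-40],
  ],
  turn=[
    [0,0,0],
    [0,0,0],
    [0,0,0],
    [0,0,0],
    [0,0,0],
    [0,0,0],
    [0,0,0],
    [0,0,0],
    [0,0,0],
    [0,0,0],
    [0,0,0],
    [0,0,0],
  ],
)

```text
clock: 6.1
tool_pos: [0.4713, 0.31, 0.1336]
orientation: [3.141, 0.0, -0.001]
force: [1.1, -0.3, 0.8]
gripper_width: 1.0
grasp_force: 0.0
```

Request:
carry_out(
  grip=[1,1,1,1,1,1,1,1,1,1,1,1],
  linear=[
    [21.2,25.4,0],
    [21.2,25.4,0],
    [21.2,25.4,0],
    [21.2,25.4,0],
    [21.2,25.4,0],
    [21.2,25.4,0],
    [21.2,25.4,0],
    [21.2,25.4,0],
    [0,0,0],
    [0,0,20],
    [0,0,20],
    [0,0,15],
  ],
  turn=[
    [0,0,0],
    [0,0,0],
    [0,0,0],
    [0,0,0],
    [0,0,0],
    [0,0,0],
    [0,0,0],
    [0,0,0],
    [0,0,0],
    [0,0,0],
    [0,0,0],
    [0,0,0],
  ],
)

```text
clock: 7.3
tool_pos: [0.6407, 0.1072, 0.0765]
orientation: [-3.141, -0.0, 0.001]
force: [-0.5, -0.0, -0.8]
gripper_width: 1.002
grasp_force: 0.0
```

```bash
python3 - <<'E'
from h import *
im=eyes.read_camera("top")[:,:,::-1].copy();h,s,v=split(im);cv2.imwrite("pics/top1.png",im)
W=(s<23)&(v>120)
blob(im,W,'wideW',.052,(170,205,225,258))
E
```

```text
wideW mom [470.8 310.2] rect [471.1 310. ] [57.7 57.4] 2.6 circ [470.9 310.2] 29.7
```

Request:
carry_out(
  grip=[1,1,1,1,1,-1,-1,-1,-1,-1,-1,-1],
  linear=[
    [0,0,25],
    [0,0,20],
    [0,0,12],
    [0,0,7],
    [0,0,0],
    [0,0,0],
    [0,0,0],
    [0,0,0],
    [0,0,0],
    [0,0,0],
    [0,0,-10],
    [0,0,-40],
  ],
  turn=[
    [0,0,0],
    [0,0,0],
    [0,0,0],
    [0,0,0],
    [0,0,0],
    [0,0,0],
    [0,0,0],
    [0,0,0],
    [0,0,0],
    [0,0,0],
    [0,0,0],
    [0,0,0],
  ],
)

```text
clock: 8.55
tool_pos: [0.6377, 0.1057, 0.0598]
orientation: [3.14, -0.0, -0.014]
force: [-0.7, 0.8, -2.5]
gripper_width: 0.554
grasp_force: 41.6
```

Request:
carry_out(
  grip=[-1,-1,-1,-1,-1,-1,-1,-1,-1,-1,-1,-1],
  linear=[
    [0,0,-30],
    [0,0,-30],
    [-21.2,-25.4,0],
    [-21.2,-25.4,0],
    [-21.2,-25.4,0],
    [-21.2,-25.4,0],
    [-21.2,-25.4,0],
    [-21.2,-25.4,0],
    [-21.2,-25.4,0],
    [-21.2,-25.4,0],
    [0,0,0],
    [0,0,0],
  ],
  turn=[
    [0,0,0],
    [0,0,0],
    [0,0,0],
    [0,0,0],
    [0,0,0],
    [0,0,0],
    [0,0,0],
    [0,0,0],
    [0,0,0],
    [0,0,0],
    [0,0,0],
    [0,0,0],
  ],
)

```text
clock: 9.75
tool_pos: [0.4713, 0.3108, 0.1236]
orientation: [-3.142, -0.003, -0.001]
force: [0.4, -0.0, -1.1]
gripper_width: 0.557
grasp_force: 41.7
```

Request:
carry_out(
  grip=[-1,-1,-1,-1,-1,-1],
  linear=[
    [0,1,25],
    [0,0,16],
    [0,0,9],
    [0,0,5],
    [0,0,3],
    [0,0,0],
  ],
  turn=[
    [0,0,0],
    [0,0,0],
    [0,0,0],
    [0,0,0],
    [0,0,0],
    [0,0,0],
  ],
)

```text
clock: 10.35
tool_pos: [0.4732, 0.3087, 0.0669]
orientation: [3.141, -0.002, 0.003]
force: [-1.9, -2.1, 5.7]
gripper_width: 0.558
grasp_force: 43.9
```

Request:
carry_out(
  grip=[-1,-1],
  linear=[
    [0,0,0],
    [0,0,0],
  ],
  turn=[
    [0,0,0],
    [0,0,0],
  ],
)

```text
clock: 10.55
tool_pos: [0.4731, 0.3086, 0.0669]
orientation: [3.141, -0.002, 0.004]
force: [-0.5, -1.9, 5.9]
gripper_width: 0.557
grasp_force: 43.7
```

```bash
python3 - <<'E'
from h import *
im=eyes.read_camera("scene")[:,:,::-1].copy()
cv2.imwrite("pics/s1.png",cv2.resize(im[190:330,390:540],None,fx=4,fy=4,interpolation=cv2.INTER_CUBIC))
E
```

```text
(no output)
```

View pics/s1.png

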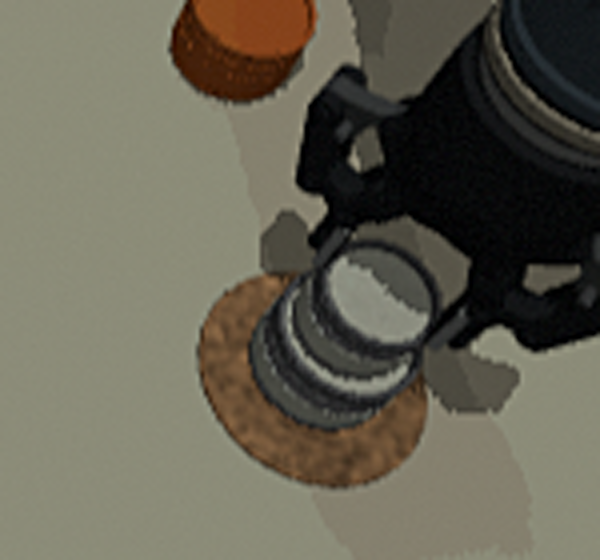

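Request:
carry_out(
  grip=[1,1,1,1,1,1,1,1,1],
  linear=[
    [0,0,0],
    [0,0,0],
    [0,0,0],
    [0,0,-10],
    [0,0,-25],
    [0,0,-35],
    [0,0,-40],
    [18,35,0],
    [18,35,0],
  ],
  turn=[
    [0,0,0],
    [0,0,0],
    [0,0,0],
    [0,0,0],
    [0,0,0],
    [0,0,0],
    [0,0,0],
    [0,0,0],
    [0,0,0],
  ],
)

```text
clock: 11.5
tool_pos: [0.5086, 0.2403, 0.1777]
orientation: [-3.139, -0.006, -0.007]
force: [0.3, 0.3, -0.3]
gripper_width: 1.0
grasp_force: 0.0
```

Request:
carry_out(
  grip=[1,1,1,1,1,1,1,1,1],
  linear=[
    [18,40,0],
    [18,40,0],
    [18,40,0],
    [18,40,0],
    [18,40,0],
    [18,40,0],
    [18,40,0],
    [14,40,0],
    [0,0,0],
  ],
  turn=[
    [0,0,0],
    [0,0,0],
    [0,0,0],
    [0,0,0],
    [0,0,0],
    [0,0,0],
    [0,0,0],
    [0,0,0],
    [0,0,0],
  ],
)

```text
clock: 12.4
tool_pos: [0.6488, -0.0902, 0.175]
orientation: [3.137, -0.018, 0.002]
force: [-0.9, -0.5, 0.0]
gripper_width: 1.002
grasp_force: 0.0
```

```bash
python3 - <<'E'
from h import *
im=eyes.read_camera("top")[:,:,::-1].copy();h,s,v=split(im);cv2.imwrite("pics/top2.png",im)
a=im[195:265,155:235]
sc=eyes.read_camera("scene")[:,:,::-1].copy();cv2.imwrite("pics/sc2.png",sc)
b=sc[210:310,420:520]
f=lambda x:cv2.resize(x,(400,400),interpolation=cv2.INTER_CUBIC)
cv2.imwrite("pics/s2.png",np.hstack([f(a),f(b)]))
W=(s<23)&(v>120)
blob(im,W,'medW seated',.094,(170,205,225,258))
# expected narrow/medium rim in scene
for r,z in((.026,.098),):
  print([np.round(proj('scene',(.471+r*np.cos(t),.310+r*np.sin(t),z)),1).tolist() for t in np.arange(0,6.28,1.5708)])
  print([np.round(proj('top',(.471+r*np.cos(t),.310+r*np.sin(t),z)),1).tolist() for t in np.arange(0,6.28,1.5708)])
E
```

```text
medW seated mom [471.9 308.9] rect [471.5 308.8] [42.8 45. ] 1.1 circ [471.9 308.8] 22.8
[[479.7, 272.3], [500.9, 272.0], [494.6, 252.5], [474.2, 252.8]]
[[181.4, 216.9], [167.9, 229.4], [180.1, 242.5], [193.6, 229.9]]
```

View pics/s2.png

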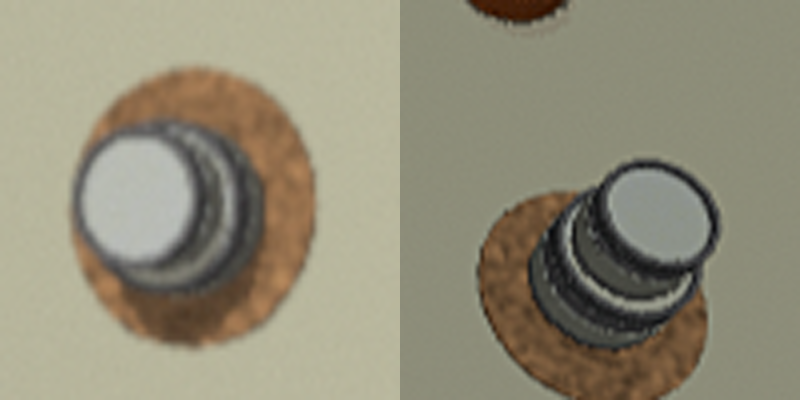

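Request:
carry_out(
  grip=[1,1,1,1,1,1,1,-1,-1,-1,-1,-1],
  linear=[
    [0,-2,30],
    [0,0,30],
    [0,0,25],
    [0,0,18],
    [0,0,10],
    [0,0,7],
    [0,0,0],
    [0,0,0],
    [0,0,0],
    [0,0,0],
    [0,0,0],
    [0,0,0],
  ],
  turn=[
    [0,0,0],
    [0,0,0],
    [0,0,0],
    [0,0,0],
    [0,0,0],
    [0,0,0],
    [0,0,0],
    [0,0,0],
    [0,0,0],
    [0,0,0],
    [0,0,0],
    [0,0,0],
  ],
)

```text
clock: 13.7
tool_pos: [0.6495, -0.085, 0.0592]
orientation: [3.133, -0.004, 0.006]
force: [-5.0, -10.6, 26.4]
gripper_width: 0.147
grasp_force: 11.8
```

Request:
carry_out(
  grip=[-1,-1,-1,-1,-1],
  linear=[
    [0,0,0],
    [0,0,-10],
    [0,0,-30],
    [0,0,-40],
    [0,0,-40],
  ],
  turn=[
    [0,0,0],
    [0,0,0],
    [0,0,0],
    [0,0,0],
    [0,0,0],
  ],
)

```text
clock: 14.2
tool_pos: [0.6472, -0.0785, 0.1761]
orientation: [-3.141, -0.0, 0.002]
force: [-0.4, 0.2, 0.4]
gripper_width: -0.0
grasp_force: 0.0
```

```bash
python3 - <<'E'
from h import *
im=eyes.read_camera("scene")[:,:,::-1].copy()
cv2.imwrite("pics/s3.png",cv2.resize(im[100:260,180:340],None,fx=3.5,fy=3.5,interpolation=cv2.INTER_CUBIC))
E
```

```text
(no output)
```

View pics/s3.png

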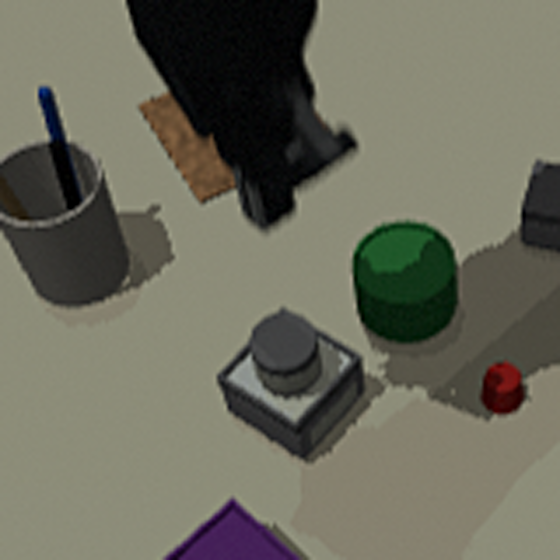

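Request:
carry_out(
  grip=[1,1,1,1,1],
  linear=[
    [0,-45,0],
    [0,-45,0],
    [0,-40,0],
    [0,0,0],
    [0,0,0],
  ],
  turn=[
    [0,0,0],
    [0,0,0],
    [0,0,0],
    [0,0,0],
    [0,0,0],
  ],
)

```text
clock: 14.75
tool_pos: [0.6474, 0.0528, 0.175]
orientation: [-3.141, -0.005, 0.0]
force: [1.1, -0.1, -0.4]
gripper_width: 0.848
grasp_force: 0.0
```

```bash
python3 - <<'E'
from h import *
im=eyes.read_camera("top")[:,:,::-1].copy();h,s,v=split(im);cv2.imwrite("pics/top3.png",im)
sc=eyes.read_camera("scene")[:,:,::-1].copy();cv2.imwrite("pics/sc3.png",sc)
f=lambda x:cv2.resize(x,(400,400),interpolation=cv2.INTER_CUBIC)
cv2.imwrite("pics/s4.png",np.hstack([f(im[130:180,350:400]),f(sc[175:235,235:295])]))
old=cv2.imread("pics/top0.png")
print(cv2.absdiff(old[130:180,350:400],im[130:180,350:400]).mean())
W=(s<23)&(v>120);G=(s<23)&(v<118)&(v>70);blob(im,W|G,'large',.048,(355,132,397,172))
E
```

```text
35.41093333333333
large mom [651.1 -98. ] rect [645.9 -94.3] [62.2 56.8] 9.6 circ [646.6 -93.7] 40.3
```

View pics/s4.png

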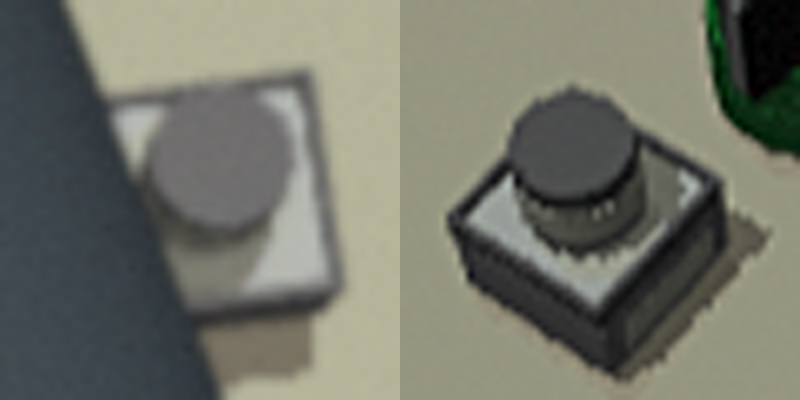

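```bash
python3 - <<'E'
from h import *
for z in(.07,.084,.1,.12):print(z,ray('top',(377.5,150),z).round(4),ray('scene',(260.95,196.75),z).round(4))
im=cv2.imread("pics/top3.png");sc=cv2.imread("pics/sc3.png")
for i,b in((im,(366,138,390,162)),(sc,(248,186,274,206))):
    h,s,v=split(i);x0,y0,x1,y1=b;m=((s<30)&(v<112)&(v>55)).astype('uint8')[y0:y1,x0:x1];m=cv2.morphologyEx(m,2,np.ones((5,5),'uint8'))
    c=max(cv2.findContours(m,0,1)[0],key=cv2.contourArea);print(np.array(cv2.minAreaRect(c)[0])+[x0,y0],cv2.minAreaRect(c)[1])
E
```

```text
0.07 [ 0.6494 -0.0911] [ 0.6453 -0.097 ]
0.084 [ 0.6463 -0.0895] [ 0.6503 -0.0886]
0.1 [ 0.6428 -0.0876] [ 0.656 -0.079]
0.12 [ 0.6384 -0.0853] [ 0.6631 -0.0669]
[373. 158.] (6.0, 8.0)
[260.5 196. ] (14.0, 17.0)
```

Request:
carry_out(
  grip=[1,1,1,1,1,1,1,1,1,1,1,1],
  linear=[
    [0,47,0],
    [0,47,0],
    [0,47,0],
    [0,0,0],
    [0,0,30],
    [0,0,30],
    [0,0,25],
    [0,0,18],
    [0,0,10],
    [0,0,6],
    [0,0,0],
    [0,0,0],
  ],
  turn=[
    [0,0,0],
    [0,0,0],
    [0,0,0],
    [0,0,0],
    [0,0,0],
    [0,0,0],
    [0,0,0],
    [0,0,0],
    [0,0,0],
    [0,0,0],
    [0,0,0],
    [0,0,0],
  ],
)

```text
clock: 16.05
tool_pos: [0.6484, -0.0902, 0.057]
orientation: [3.141, -0.001, 0.003]
force: [-0.9, -0.1, -0.2]
gripper_width: 1.0
grasp_force: 0.0
```

Request:
carry_out(
  grip=[0.2,0.2],
  linear=[
    [0,0,0],
    [0,0,0],
  ],
  turn=[
    [0,0,0],
    [0,0,0],
  ],
)

```text
clock: 16.25
tool_pos: [0.6483, -0.09, 0.0569]
orientation: [3.141, -0.0, 0.003]
force: [-0.4, 0.9, 0.1]
gripper_width: 0.689
grasp_force: 0.0
```

Request:
carry_out(
  grip=[0.0,0.0],
  linear=[
    [0,0,0],
    [0,0,0],
  ],
  turn=[
    [0,0,0],
    [0,0,0],
  ],
)

```text
clock: 16.45
tool_pos: [0.6478, -0.0899, 0.0563]
orientation: [3.141, -0.0, 0.001]
force: [-0.2, -0.6, -0.3]
gripper_width: 0.499
grasp_force: 0.0
```

Request:
carry_out(
  grip=[-0.15,-0.15,-0.2],
  linear=[
    [0,0,0],
    [0,0,0],
    [0,0,0],
  ],
  turn=[
    [0,0,0],
    [0,0,0],
    [0,0,0],
  ],
  force=25,
)

```text
clock: 16.75
tool_pos: [0.6477, -0.0899, 0.056]
orientation: [3.142, -0.0, 0.0]
force: [-0.4, -0.2, -0.2]
gripper_width: 0.4
grasp_force: 0.0
```

```bash
python3 - <<'E'
from h import *
sc=eyes.read_camera("scene")[:,:,::-1].copy()
cv2.imwrite("pics/s5.png",cv2.resize(sc[130:240,200:310],None,fx=5,fy=5,interpolation=cv2.INTER_CUBIC))
E
```

```text
(no output)
```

View pics/s5.png

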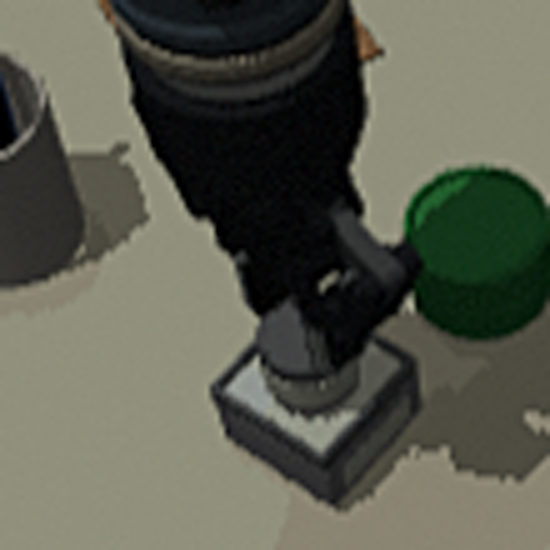

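Request:
carry_out(
  grip=[-0.3,-0.3,-0.4,-0.4],
  linear=[
    [0,0,0],
    [0,0,0],
    [0,0,0],
    [0,0,0],
  ],
  turn=[
    [0,0,0],
    [0,0,0],
    [0,0,0],
    [0,0,0],
  ],
)

```text
clock: 17.2
tool_pos: [0.6483, -0.0905, 0.0567]
orientation: [3.141, -0.001, 0.002]
force: [-0.8, -1.2, 5.8]
gripper_width: 0.295
grasp_force: 2.4
```

```bash
python3 - <<'E'
from h import *
sc=eyes.read_camera("scene")[:,:,::-1].copy();t=eyes.read_camera("top")[:,:,::-1].copy()
f=lambda x:cv2.resize(x,(400,400),interpolation=cv2.INTER_CUBIC)
cv2.imwrite("pics/s6.png",np.hstack([f(t[110:190,335:415]),f(sc[165:235,230:300])]))
print(sensors.read_state()['gripper_width'])
E
```

```text
0.30220920047462385
```

View pics/s6.png

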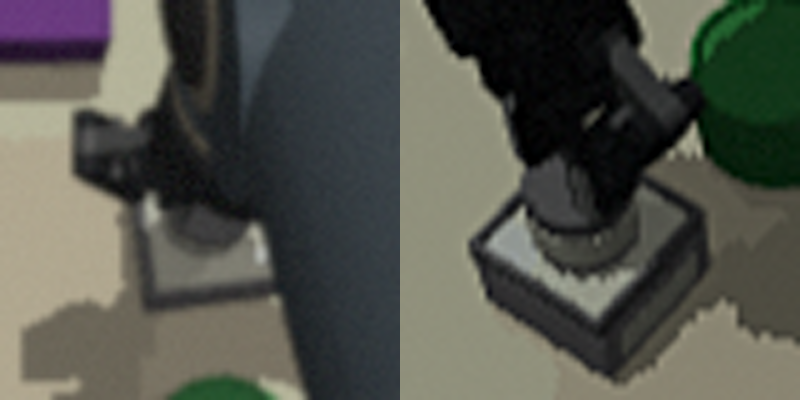

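Request:
carry_out(
  grip=[-0.5,-0.5,-0.5],
  linear=[
    [0,0,0],
    [0,0,0],
    [0,0,0],
  ],
  turn=[
    [0,0,0],
    [0,0,0],
    [0,0,0],
  ],
)

```text
clock: 17.6
tool_pos: [0.6486, -0.0888, 0.0569]
orientation: [-3.14, -0.001, -0.003]
force: [-0.6, 1.3, 6.0]
gripper_width: 0.247
grasp_force: 3.0
```

Request:
carry_out(
  grip=[1,1,1,1,1,1,0.2,0.2,-0.1,-0.1,-0.1],
  linear=[
    [0,0,0],
    [0,0,0],
    [0,0,0],
    [0,0,5],
    [0,0,5],
    [0,0,0],
    [0,0,0],
    [0,0,0],
    [0,0,0],
    [0,0,0],
    [0,0,0],
  ],
  turn=[
    [0,0,0],
    [0,0,0],
    [0,0,0],
    [0,0,0],
    [0,0,0],
    [0,0,0],
    [0,0,0],
    [0,0,0],
    [0,0,0],
    [0,0,0],
    [0,0,0],
  ],
)

```text
clock: 18.7
tool_pos: [0.6478, -0.09, 0.0463]
orientation: [3.141, -0.0, 0.001]
force: [0.6, -0.3, 1.7]
gripper_width: 0.45
grasp_force: 6.0
```

```bash
python3 - <<'E'
from h import *
sc=eyes.read_camera("scene")[:,:,::-1].copy();t=eyes.read_camera("top")[:,:,::-1].copy()
p=sensors.read_state()['tool_pos']
f=lambda x:cv2.resize(x,(400,400),interpolation=cv2.INTER_CUBIC)
q=proj('scene',p);b=f(sc[155:235,230:310]);cv2.circle(b,tuple(((q-[230,155])*5).astype(int).tolist()),4,(0,255,255),-1)
for dy in(-.02,.02):
    q=proj('scene',p+[0,dy,0.005]);cv2.circle(b,tuple(((q-[230,155])*5).astype(int).tolist()),4,(255,0,255),-1)
cv2.imwrite("pics/s7.png",np.hstack([f(t[110:190,335:415]),b]))
E
```

```text
(no output)
```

View pics/s7.png

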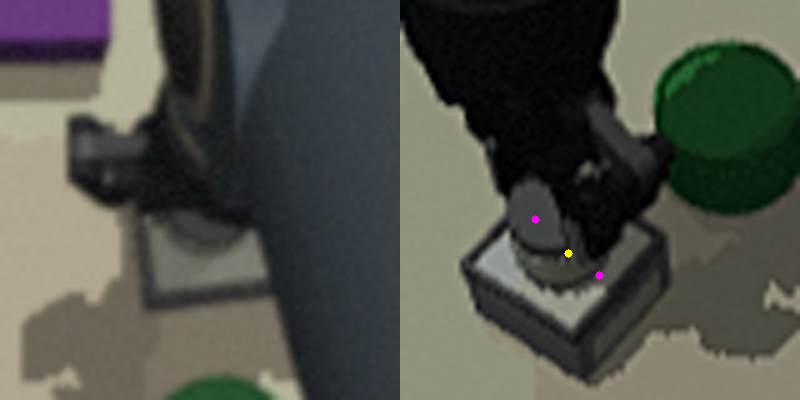

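Request:
carry_out(
  grip=[-0.3,-0.6,-1,-1,-1,-1,-1,-1],
  linear=[
    [0,0,0],
    [0,0,0],
    [0,0,0],
    [0,0,0],
    [0,0,-10],
    [0,0,-25],
    [0,0,-30],
    [0,0,0],
  ],
  turn=[
    [0,0,0],
    [0,0,0],
    [0,0,0],
    [0,0,0],
    [0,0,0],
    [0,0,0],
    [0,0,0],
    [0,0,0],
  ],
  force=35,
)

```text
clock: 19.6
tool_pos: [0.6506, -0.0897, 0.1155]
orientation: [3.141, -0.0, 0.012]
force: [0.4, -1.2, -0.5]
gripper_width: 0.434
grasp_force: 35.3
```

Request:
carry_out(
  grip=[-1,-1,-1,-1,-1,-1,-1,-1,-1,-1,-1,-1],
  linear=[
    [0,0,-30],
    [0,0,-30],
    [-19.6,-44.3,0],
    [-19.6,-44.3,0],
    [-19.6,-44.3,0],
    [-19.6,-44.3,0],
    [-19.6,-44.3,0],
    [-19.6,-44.3,0],
    [-19.6,-44.3,0],
    [-19.6,-44.3,0],
    [-19.6,-44.3,0],
    [0,0,0],
  ],
  turn=[
    [0,0,0],
    [0,0,0],
    [0,0,0],
    [0,0,0],
    [0,0,0],
    [0,0,0],
    [0,0,0],
    [0,0,0],
    [0,0,0],
    [0,0,0],
    [0,0,0],
    [0,0,0],
  ],
)

```text
clock: 20.8
tool_pos: [0.4658, 0.317, 0.171]
orientation: [-3.137, -0.02, 0.004]
force: [-0.3, 0.0, -0.4]
gripper_width: 0.434
grasp_force: 35.5
```

Request:
carry_out(
  grip=[-1,-1],
  linear=[
    [0,0,20],
    [0,0,0],
  ],
  turn=[
    [0,0,0],
    [0,0,0],
  ],
)

```text
clock: 21.0
tool_pos: [0.4693, 0.3074, 0.1483]
orientation: [3.138, 0.001, -0.008]
force: [-0.4, -0.5, -0.3]
gripper_width: 0.43
grasp_force: 35.5
```

```bash
python3 - <<'E'
from h import *
sc=eyes.read_camera("scene")[:,:,::-1].copy()
p=sensors.read_state()['tool_pos']
b=cv2.resize(sc[170:310,420:560],None,fx=4,fy=4,interpolation=cv2.INTER_CUBIC)
for d in(.038,-.002):
  q=proj('scene',p+[0,0,d]);cv2.circle(b,tuple(((q-[420,170])*4).astype(int).tolist()),4,(0,255,255),-1)
cv2.imwrite("pics/s8.png",b)
E
```

```text
(no output)
```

View pics/s8.png

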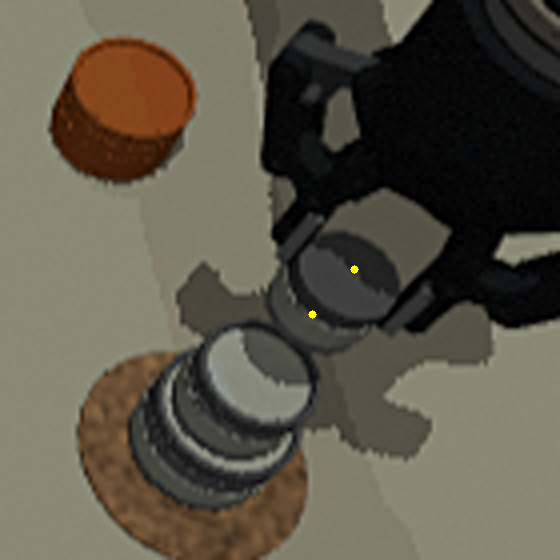

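Request:
carry_out(
  grip=[-1,-1,-1,-1,-1],
  linear=[
    [2,-1.5,22],
    [0,0,14],
    [0,0,6],
    [0,0,0],
    [0,0,0],
  ],
  turn=[
    [0,0,0],
    [0,0,0],
    [0,0,0],
    [0,0,0],
    [0,0,0],
  ],
)

```text
clock: 21.55
tool_pos: [0.4737, 0.3104, 0.1095]
orientation: [-3.141, 0.001, -0.001]
force: [-0.8, 0.2, -1.2]
gripper_width: 0.43
grasp_force: 35.5
```

Request:
carry_out(
  grip=[-1,-1,-1],
  linear=[
    [0,0,3],
    [0,0,3],
    [0,0,0],
  ],
  turn=[
    [0,0,0],
    [0,0,0],
    [0,0,0],
  ],
)

```text
clock: 21.85
tool_pos: [0.4732, 0.3101, 0.1028]
orientation: [3.141, -0.0, -0.0]
force: [0.6, 0.5, -1.9]
gripper_width: 0.434
grasp_force: 35.5
```

Request:
carry_out(
  grip=[-1,-1,-1],
  linear=[
    [-1.5,1,2],
    [0,0,2],
    [0,0,0],
  ],
  turn=[
    [0,0,0],
    [0,0,0],
    [0,0,0],
  ],
)

```text
clock: 22.15
tool_pos: [0.4717, 0.309, 0.0987]
orientation: [3.141, -0.0, -0.001]
force: [-0.2, -0.2, -0.4]
gripper_width: 0.434
grasp_force: 35.5
```

Request:
carry_out(
  grip=[-1,-1,-1],
  linear=[
    [0,0,1.5],
    [0,0,1.5],
    [0,0,0],
  ],
  turn=[
    [0,0,0],
    [0,0,0],
    [0,0,0],
  ],
)

```text
clock: 22.45
tool_pos: [0.4721, 0.3094, 0.0965]
orientation: [-3.142, 0.0, -0.001]
force: [-0.9, -1.1, 2.7]
gripper_width: 0.432
grasp_force: 35.8
```

Request:
carry_out(
  grip=[0,0.5,1,1,1,1,1,1,1,1,1,1],
  linear=[
    [0,0,0],
    [0,0,0],
    [0,0,0],
    [0,0,-10],
    [0,0,-25],
    [0,0,-35],
    [0,0,0],
    [17.5,40,0],
    [17.5,40,0],
    [17.5,40,0],
    [17.5,40,0],
    [17.5,40,0],
  ],
  turn=[
    [0,0,0],
    [0,0,0],
    [0,0,0],
    [0,0,0],
    [0,0,0],
    [0,0,0],
    [0,0,0],
    [0,0,0],
    [0,0,0],
    [0,0,0],
    [0,0,0],
    [0,0,0],
  ],
)

```text
clock: 23.65
tool_pos: [0.5597, 0.1076, 0.1663]
orientation: [3.142, -0.0, 0.001]
force: [0.1, -0.5, -0.2]
gripper_width: 1.001
grasp_force: 0.0
```

```bash
python3 - <<'E'
from h import *
im=eyes.read_camera("top")[:,:,::-1].copy();h,s,v=split(im);cv2.imwrite("pics/top4.png",im)
sc=eyes.read_camera("scene")[:,:,::-1].copy()
f=lambda x:cv2.resize(x,(400,400),interpolation=cv2.INTER_CUBIC)
cv2.imwrite("pics/s9.png",np.hstack([f(im[200:260,155:215]),f(sc[210:310,420:520])]))
W=(s<23)&(v>120);G=(s<23)&(v<118)&(v>70);blob(im,W|G,'large',.048,(355,132,397,172));blob(im,G,'narrow',.134,(160,210,195,245))
print(proj('top',(.4717,.3095,.134)),proj('scene',(.4717,.3095,.134)))
E
```

```text
large mom [645.3 -91.4] rect [645.4 -91.2] [61.8 62.6] 8.8 circ [645.5 -91.6] 41.8
narrow mom [471.5 298.1] rect [468.2 300.2] [52.6 54.7] 1.1 circ [472.  296.8] 30.9
[175.3104658  228.55314937] [495.24311813 253.50795803]
```

View pics/s9.png

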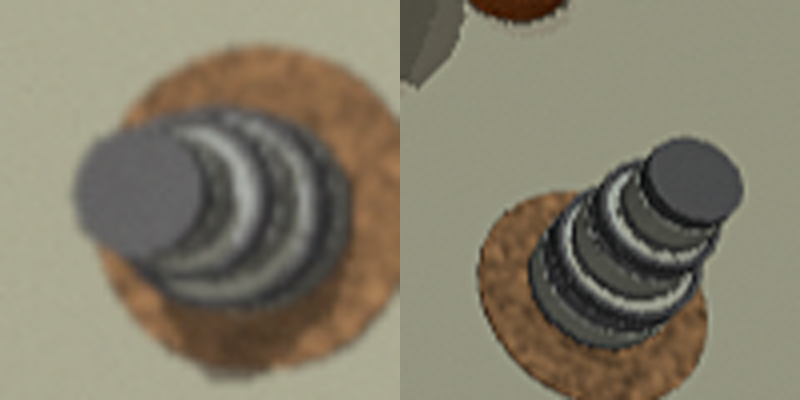

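Request:
carry_out(
  grip=[1,1,1,1,1,1,1,1,1,1,1,1],
  linear=[
    [17.1,39.8,0],
    [17.1,39.8,0],
    [17.1,39.8,0],
    [17.1,39.8,0],
    [17.1,39.8,0],
    [0,0,0],
    [0,0,0],
    [0,0,0],
    [0,0,25],
    [0,0,25],
    [0,0,20],
    [0,0,0],
  ],
  turn=[
    [0,0,0],
    [0,0,0],
    [0,0,0],
    [0,0,0],
    [0,0,0],
    [0,0,-4.5],
    [0,0,-4.6],
    [0,0,0],
    [0,0,0],
    [0,0,0],
    [0,0,0],
    [0,0,0],
  ],
)

```text
clock: 24.95
tool_pos: [0.6423, -0.089, 0.093]
orientation: [-3.131, -0.248, 0.01]
force: [-0.8, 0.5, -0.4]
gripper_width: 1.0
grasp_force: 0.0
```

Request:
carry_out(
  grip=[1,1,1,1,1,1,1,0.4,-1,-1,-1,-1],
  linear=[
    [2.6,2.8,0],
    [0,0,28],
    [0,0,25],
    [0,0,18],
    [0,0,9],
    [0,0,5],
    [0,0,0],
    [0,0,0],
    [0,0,0],
    [0,0,0],
    [0,0,0],
    [0,0,0],
  ],
  turn=[
    [0,0,0],
    [0,0,0],
    [0,0,0],
    [0,0,0],
    [0,0,0],
    [0,0,0],
    [0,0,0],
    [0,0,0],
    [0,0,0],
    [0,0,0],
    [0,0,0],
    [0,0,0],
  ],
  force=50,
)

```text
clock: 26.15
tool_pos: [0.6488, -0.0922, 0.013]
orientation: [3.131, 0.248, 0.004]
force: [-1.3, 0.4, 5.0]
gripper_width: 0.695
grasp_force: 52.5
```

Request:
carry_out(
  grip=[-1,-1,-1,-1,-1,-1,-1,-1,-1,-1,-1,-1],
  linear=[
    [0,0,-15],
    [0,0,-45],
    [0,0,-45],
    [0,0,0],
    [0,0,0],
    [-42,0,0],
    [-42,0,0],
    [-42,0,0],
    [0,43,0],
    [0,43,0],
    [0,43,0],
    [0,0,0],
  ],
  turn=[
    [0,0,0],
    [0,0,0],
    [0,0,0],
    [0,0,4.5],
    [0,0,4.6],
    [0,0,0],
    [0,0,0],
    [0,0,0],
    [0,0,0],
    [0,0,0],
    [0,0,0],
    [0,0,0],
  ],
)

```text
clock: 27.35
tool_pos: [0.5207, -0.2294, 0.1172]
orientation: [3.137, -0.017, 0.002]
force: [-0.2, -0.7, -1.7]
gripper_width: 0.696
grasp_force: 54.5
```

Request:
carry_out(
  grip=[-1,-1,-1,-1,-1,-1,-1,-1],
  linear=[
    [0,40,0],
    [0,36,0],
    [0,0,0],
    [0,0,35],
    [0,0,30],
    [0,0,20],
    [0,0,8],
    [0,0,0],
  ],
  turn=[
    [0,0,0],
    [0,0,0],
    [0,0,0],
    [0,0,0],
    [0,0,0],
    [0,0,0],
    [0,0,0],
    [0,0,0],
  ],
)

```text
clock: 28.15
tool_pos: [0.5215, -0.2963, 0.0227]
orientation: [-3.141, -0.0, 0.002]
force: [0.7, 0.4, -0.4]
gripper_width: 0.693
grasp_force: 54.6
```

Request:
carry_out(
  grip=[-1,-1,-1,-1,-1],
  linear=[
    [-1,9.5,0],
    [0,0,2],
    [0,0,2],
    [0,0,2],
    [0,0,0],
  ],
  turn=[
    [0,0,0],
    [0,0,0],
    [0,0,0],
    [0,0,0],
    [0,0,0],
  ],
)

```text
clock: 28.65
tool_pos: [0.5208, -0.3066, 0.0171]
orientation: [3.141, -0.0, 0.0]
force: [0.6, -1.3, -1.5]
gripper_width: 0.694
grasp_force: 54.6
```

Request:
carry_out(
  grip=[-1,-1,-1,-1],
  linear=[
    [0,0,1.5],
    [0,0,1.5],
    [0,0,0],
    [0,0,0],
  ],
  turn=[
    [0,0,0],
    [0,0,0],
    [0,0,0],
    [0,0,0],
  ],
)

```text
clock: 29.05
tool_pos: [0.5209, -0.3066, 0.0169]
orientation: [3.141, -0.0, -0.0]
force: [-5.4, 3.8, 17.6]
gripper_width: 0.694
grasp_force: 57.4
```

Request:
carry_out(
  grip=[0.6,1,1,1,1,1,1,1,1,1,1,1],
  linear=[
    [0,0,0],
    [0,0,0],
    [0,0,0],
    [0,0,-15],
    [0,0,-40],
    [0,0,-45],
    [0,0,0],
    [-16,-39.5,0],
    [-16,-39.5,0],
    [-16,-39.5,0],
    [-16,-39.5,0],
    [0,0,0],
  ],
  turn=[
    [0,0,0],
    [0,0,0],
    [0,0,0],
    [0,0,0],
    [0,0,0],
    [0,0,0],
    [0,0,0],
    [0,0,0],
    [0,0,0],
    [0,0,0],
    [0,0,0],
    [0,0,0],
  ],
)

```text
clock: 30.25
tool_pos: [0.4547, -0.143, 0.1145]
orientation: [-3.14, -0.012, 0.003]
force: [0.3, -0.1, 1.0]
gripper_width: 0.999
grasp_force: 0.0
```

Request:
carry_out(
  grip=[1,1,1,1,1,1,1],
  linear=[
    [-16,-39.5,0],
    [-16,-39.5,0],
    [0,0,0],
    [0,0,0],
    [0,0,0],
    [0,0,0],
    [0,0,0],
  ],
  turn=[
    [0,0,0],
    [0,0,0],
    [0,0,-7.5],
    [0,0,-7.5],
    [0,0,-7.5],
    [0,0,-7.5],
    [0,0,0],
  ],
)

```text
clock: 30.95
tool_pos: [0.4253, -0.07, 0.1144]
orientation: [3.035, 0.811, 0.001]
force: [-0.5, -0.3, -0.4]
gripper_width: 1.004
grasp_force: 0.0
```

```bash
python3 - <<'E'
from h import *
im=eyes.read_camera("top")[:,:,::-1].copy();h,s,v=split(im);cv2.imwrite("pics/top5.png",im)
W=(s<23)&(v>120);G=(s<23)&(v<118)&(v>70);blob(im,W|G,'large',.052,(450,195,495,240));blob(im,W,'largeW',.048,(450,195,495,240))
E
```

```text
large mom [ 517.  -304.4] rect [ 517.6 -305.2] [60.  60.1] 89.4 circ [ 518.5 -304.2] 41.0
largeW mom [ 518.8 -304.9] rect [ 519.  -305.4] [53.7 55.1] 89.4 circ [ 518.5 -305.2] 36.7
```

Request:
carry_out(
  grip=[1,1,1,1,1,1,1,0,-1,-1,-1,-1],
  linear=[
    [0,0,30],
    [0,0,30],
    [0,0,22],
    [0,0,14],
    [0,0,7],
    [0,0,3],
    [0,0,0],
    [0,0,0],
    [0,0,0],
    [0,0,0],
    [0,0,0],
    [0,0,0],
  ],
  turn=[
    [0,0,0],
    [0,0,0],
    [0,0,0],
    [0,0,0],
    [0,0,0],
    [0,0,0],
    [0,0,0],
    [0,0,0],
    [0,0,0],
    [0,0,0],
    [0,0,0],
    [0,0,0],
  ],
  force=40,
)

```text
clock: 32.2
tool_pos: [0.4253, -0.0698, 0.0089]
orientation: [3.034, 0.812, 0.001]
force: [-1.8, 0.5, 7.4]
gripper_width: 0.52
grasp_force: 39.7
```

Request:
carry_out(
  grip=[-1,-1,-1,-1,-1,-1,-1,-1,-1,-1,-1,-1],
  linear=[
    [0,0,-15],
    [0,0,-45],
    [0,0,-50],
    [0,0,0],
    [0,0,0],
    [0,0,0],
    [0,0,0],
    [0,0,0],
    [15.5,39.2,0],
    [15.5,39.2,0],
    [15.5,39.2,0],
    [15.5,39.2,0],
  ],
  turn=[
    [0,0,0],
    [0,0,0],
    [0,0,0],
    [0,0,7.5],
    [0,0,7.5],
    [0,0,7.5],
    [0,0,7.4],
    [0,0,0],
    [0,0,0],
    [0,0,0],
    [0,0,0],
    [0,0,0],
  ],
)

```text
clock: 33.4
tool_pos: [0.4873, -0.2278, 0.118]
orientation: [3.142, 0.008, 0.0]
force: [0.9, -0.5, -0.7]
gripper_width: 0.514
grasp_force: 41.5
```

Request:
carry_out(
  grip=[-1,-1,-1,-1],
  linear=[
    [15.5,39.2,0],
    [15.5,39.2,0],
    [0,0,0],
    [0,0,0],
  ],
  turn=[
    [0,0,0],
    [0,0,0],
    [0,0,0],
    [0,0,0],
  ],
)

```text
clock: 33.8
tool_pos: [0.5177, -0.3054, 0.1173]
orientation: [-3.141, -0.002, 0.001]
force: [0.3, 1.6, -0.7]
gripper_width: 0.517
grasp_force: 41.5
```

Request:
carry_out(
  grip=[-1,-1,-1,-1,-1,-1],
  linear=[
    [0,0,25],
    [0,0,18],
    [0,0,8],
    [0,0,4],
    [0,0,0],
    [0,0,0],
  ],
  turn=[
    [0,0,0],
    [0,0,0],
    [0,0,0],
    [0,0,0],
    [0,0,0],
    [0,0,0],
  ],
)

```text
clock: 34.4
tool_pos: [0.5188, -0.3046, 0.0639]
orientation: [3.141, 0.003, 0.002]
force: [0.1, 0.8, -1.6]
gripper_width: 0.519
grasp_force: 41.5
```

Request:
carry_out(
  grip=[-1,-1,-1,-1],
  linear=[
    [0,0,2],
    [0,0,2],
    [0,0,1],
    [0,0,0],
  ],
  turn=[
    [0,0,0],
    [0,0,0],
    [0,0,0],
    [0,0,0],
  ],
)

```text
clock: 34.8
tool_pos: [0.5181, -0.3046, 0.0579]
orientation: [-3.142, -0.002, 0.0]
force: [-0.5, 0.6, -1.5]
gripper_width: 0.518
grasp_force: 41.5
```

Request:
carry_out(
  grip=[-1,-1,0.3,0.6,1,1,1,1,1,1,1,1],
  linear=[
    [0,0,1],
    [0,0,0],
    [0,0,0],
    [0,0,0],
    [0,0,0],
    [0,0,-10],
    [0,0,-25],
    [0,0,-40],
    [0,0,-20],
    [0,-45,0],
    [0,-45,0],
    [0,-45,0],
  ],
  turn=[
    [0,0,0],
    [0,0,0],
    [0,0,0],
    [0,0,0],
    [0,0,0],
    [0,0,0],
    [0,0,0],
    [0,0,0],
    [0,0,0],
    [0,0,0],
    [0,0,0],
    [0,0,0],
  ],
)

```text
clock: 36.0
tool_pos: [0.5181, -0.1684, 0.1532]
orientation: [3.141, 0.001, 0.003]
force: [1.5, -0.3, 0.3]
gripper_width: 1.001
grasp_force: 0.0
```

```bash
python3 - <<'E'
from h import *
im=eyes.read_camera("top")[:,:,::-1].copy();h,s,v=split(im)
sc=eyes.read_camera("scene")[:,:,::-1].copy()
f=lambda x:cv2.resize(x,(400,400),interpolation=cv2.INTER_CUBIC)
cv2.imwrite("pics/s10.png",np.vstack([np.hstack([f(im[185:245,440:500]),f(sc[90:170,200:280])])[50:350],cv2.resize(sc[60:370,180:560],(800,300))]))
G=(s<23)&(v<118)&(v>70);blob(im,G,'small',.09,(465,200,490,232))
print(proj('top',(.518,-.305,.09)),proj('scene',(.518,-.305,.09)))
E
```

```text
Traceback (most recent call last):
  File "h.py", line 11, in blob
    c=max(cv2.findContours(k,0,1)[0],key=cv2.contourArea);w=np.array([ray('top',q,z) for q in c[:,0]+0.0],'float32')*1000
ValueError: max() iterable argument is empty
```

View pics/s10.png

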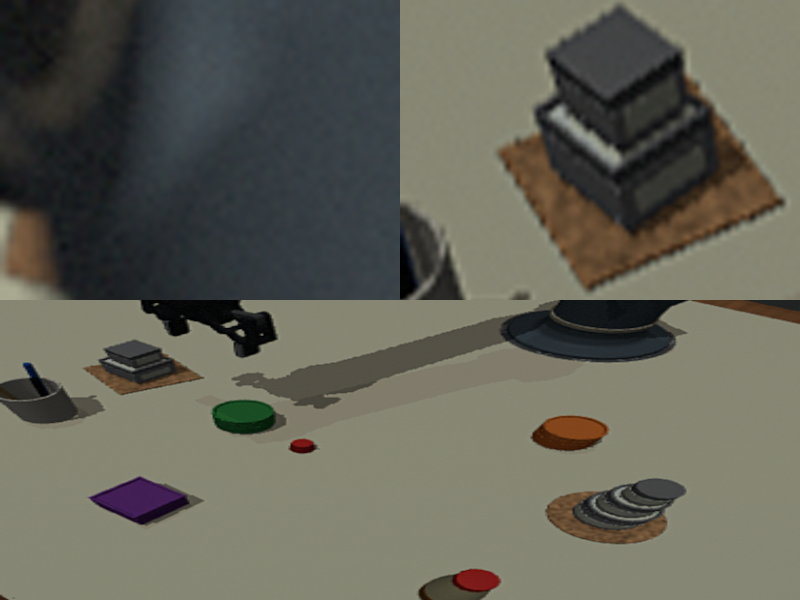

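```bash
python3 - <<'E'
from h import *
for c in([229.6,111],[244,101],[257,111],[242,120]):print(ray('scene',c,.09).round(4))
print(np.mean([ray('scene',c,.09) for c in([229.6,111],[244,101],[257,111],[242,120])],0),ray('scene',(245,133),.052),(ray('scene',(227.6,121),.052)+ray('scene',(262.6,120),.052))/2)
E
```

```text
[ 0.5426 -0.3236]
[ 0.4967 -0.3262]
[ 0.4975 -0.2771]
[ 0.5414 -0.2792]
[ 0.51956113 -0.30151477] [ 0.54385023 -0.27512966] [ 0.51653741 -0.30761699]
```

```bash
python3 -c "
from bench import arm
print(arm.sign_off())"
```

```text
the job is handed in; nothing more can be done
None
```

Both stacks are built and the job is handed in at about 36 s of the 128 s limit; the pictures showed the tins seated and upright, the gripper was open and clear, and no verdict came back.

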